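# Put the lamp's flat battery on charge

## Robot

A 7-joint arm with a two-finger parallel gripper is mounted at the origin on the work surface. World frame = base frame: x ahead of the robot, y to its left, z up, the work surface at z = 0. Lengths are in m, angles in rad, forces in N, time in s.
With the tool pointing down it reaches from about 0.4 to 0.85 m from the base axis. Payload 10.4 kg.
Tool frame: the origin (TCP) lies midway between the tips of the shut fingers; the grasp point (between the pads) lies 19 mm behind it; z points along the fingers, y is the line along which they close (so a half turn about z gives the same grasp; the last joint's range is limited). The gripper opens to 87 mm and grips with 3 to 60 N. Pads are 19 mm wide; open, the fingers measure 117 mm over their backs; the gripper's body (75 mm by 190 mm) begins 51 mm behind the grasp point.
Start: joints at [-1.319, 0.332, -0.065, 1.46, 0.022, 1.35, -0.088], TCP at [0.17, 0.602, 0.223] pointing down, gripper open.
Joint ranges: [-2.6, 2.6], [-0.5, 2.12], [-1.47, 1.34], [0.16, 2.42], [-1.27, 4.41], [0.06, 2.06], [-2.6, 2.6]. Speed limits (rad/s): [2.22, 2.22, 2.79, 2.79, 3.14, 3.14, 3.14].

## Interface

Orientations are given as a unit quaternion [x, y, z, w].
In Python, from bench import r gives the robot as it stands.
- The arm moves only by the tool arm_command, never from a script. Its argument "moves" is one flat list of numbers, 4 for each row, row after row: the shift along the tool's x, y, z in cm, then the turn about the tool's z in degrees. A call has 1 to 12 rows; each row shifts and turns the commanded pose from where the row before left it, along the tool's axes as they then stand; what a row does not reach is not made up. A row lasts 1/12 s, in which the tool goes at most 41.7 mm and 7.16 degrees, less where a joint would pass 70% of its speed; a pose out of reach is approached as far as the arm can. A call with a gripper value outside its range is refused whole. "fingers" is the opening in per cent of the stroke, from 0 (shut) to 100 (fully open), set as the call begins (left out, the last holds). The fingers move at their own pace and stop on an object; "squeeze" is the grip in N (left out, the last holds). Time passes only in rows, so rows that do not move let the fingers close. It gives the time, the measured TCP pose, the force, the opening and the grip force at its end, in the units of the state.
- r.read_state(): the state, without advancing time (a new reading comes with each control period).
- r.camera(name): name is "side" or "top" or "wrist"; returns the picture (400x640x3 uint8, red, green, blue); there is no depth.
- r.camera_info(name): a dict with "fx", "fy", "cx", "cy" (pixels), "origin" and "attitude" of the camera in the world. Camera axes: x right, y up, looking along -z (the intrinsics and any distortion apply to the point x, -y, -z); pixel columns grow to the right and rows downward; lengths in m; the calibration is good to about 2 mm. A picture is of the moment at which its call begins: read the wrist's pose just before it. camera_info takes no time and is no camera call; for the wrist camera it gives the pose at the moment of the call.
- r.close_job(): hands the job in; it is judged then, once.
The state is a dict: "time": time; "joint_positions": joint angles; "joint_vel": joint speeds; "joint_torque": joint torques, N m; "ee_pos": TCP position; "eef_rot": TCP orientation; "ft_force": force on the tool from outside, world axes, zero at the start; "torque": the same for the moment, N m; "width": finger opening in m; "grip_force": force on a finger pad.
Only numpy, scipy, OpenCV 4.12 (cv2) and the standard library are available. Lean on these libraries where they do the work, as an engineer would, in place of code of your own. Each camera call takes 0.05 s, during which the arm holds its last target. There are 200 camera calls.

## Task

The inspection lamp's battery is flat, so put it on charge: pinch the battery so that its orange snap tab is pressed in, lift the battery straight up out of the lamp, and set it in the adapter cup of the empty charger with its tab the same way round as the cup's window. Feel your way into the cup gently, never forcing the battery against the lamp or the charger, then push the battery down until its tab clicks out under the cup's bar, and let go. Do not crush the tab, and leave everything else on the bench where it is.

Things in the scene. Friction and masses are not known exactly. Their poses are not given: they have to be found in the camera images.
- pack: The lamp's battery: upright block 44 (x) x 58 (y) x 92 (z) mm, about 0.25 kg, grey below, black above, yellow top. Origin: centre of its underside; z up; its front, the -x face, carries the orange snap tab; its back is +x. It stands with 1 mm of play each side in the lamp's 36 mm deep well; the top 56 mm stick out.
- tab (a joint): How far the orange snap tab on the battery's front is pressed in, m: 0 sprung out, 0.0055 fully in. Button and tooth are one sprung piece sliding along the battery's x: 3 N starts it, about 7 N holds it fully in; pressed over 4 mm its tooth is clear of the bar it catches under. Over 60 N on the tab crushes it.
- button (a point): Centre of the outer face of the tab's orange button, when sprung out: 28.5 mm in front (-x) of the battery's axis, 64 mm above its underside. The button is 26 mm wide (y) and 28 mm high and stands 6.5 mm out of the front face (1 mm when fully pressed).
- tooth (a point): Edge of the tab's tooth when sprung out: 22 mm above the battery's underside, 4.5 mm out of its front face. The tooth is 20 mm wide with a flat top and a sloped lead-in below; it is hidden in the well, where its top lies 2 mm under the bar of the front wall.
- lamp: Cordless work lamp, fixed: yellow and black base with the battery well, LED panel on a bracket. Origin: on the table under the well's centre; the well's windowed front wall faces -x, y points to the panel, z up. The base spans x -60..60, y -55..125 mm. The panel is centred at y 95 mm, 120 mm wide along x, top 145 mm above the table. Over 45 N between battery and lamp damages it.
- well_mouth (a point): Centre of the mouth of the lamp's battery well, 50 mm above the table. The well is 36 mm deep (floor 14 mm above the table), inside 46.4 (x) x 60.4 (y) mm, walls 6 mm. Its front (-x) wall has a window under a bar 12 mm high.
- charger: The empty desk charger, fixed, red light: grey block 140 (x) x 112 (y) x 36 mm high with a white adapter cup in the middle. Origin: on the table under the block's middle; front is -x. The cup's well is 46 x 60 mm inside, 36 mm deep, walls 6 mm, 1.5 mm lead-in round the mouth, a window under a bar in its front (-x) wall. Over 30 N between battery and charger breaks it.
- bay (a point): Point over the charger block's middle at the height of the cup's rim, 52 mm above the table. The cup is screwed down wherever it happened to sit in its oversized opening: its own centre lies up to 6 mm off this point in the charger's x and in its y (not turned). That offset is not measured: it must be felt, or seen.
- bay_floor (a point): Cup floor level under the block's middle, 16 mm above the table. A sprung contact plate stands 4 mm proud of it and pushes up with 4 to 6 N. A battery just let down rests with its underside 20 mm above the table, its tab held in by the bar. Pushed about 2 to 4 mm further down (8 to 14 N) the tab springs out under the bar and holds it, underside 16 to 18 mm up.
- charger_full: A second charger like the other, fixed, green light, with another battery already in it (top 108 mm above the table). Not to be used. Origin: on the table under its middle.
- nozzle: Loose turned steel nozzle standing on the table, 32 mm across the foot, 40 mm high. Origin: centre of its foot. Leave it.
- pliers: Loose pliers with black handles lying flat, 150 mm long along x, 60 mm wide, 14 mm high. Origin: on the table near the pivot. Leave them.
- caliper: Loose digital caliper lying flat, 190 mm long along x, 14 mm high. Origin: on the table under its middle. Leave it.
- bead_jar: Loose glass jar with a white cap, 56 mm across, 70 mm high. Origin: centre of its foot. Leave it.
Things that resemble listed ones, but are neither listed nor needed, are in the scene too. Leave any green or pink look-alike of the pack alone.

How it is judged:
On the way, in this order (a step that is already met when the one before it is completed fails the run):
1. the snap tab is pressed in while the battery is still down in the lamp (value of joint tab above 0.0035 m and z of pack in the frame of lamp below 0.022 m), for 0.1 s.
2. the battery is lifted clear of the lamp's well (z of pack in the frame of lamp above 0.055 m), for 0.1 s.
At the end, for the whole second after the job is handed in: The battery stands upright (within 0.08 rad) and at rest in the empty charger's cup, within 11.5 mm of the charger's middle, pushed home (underside 13 to 19.5 mm above the table) and latched: its tab sprung out again to within 1.5 mm (z of pack in the frame of charger between 0.013 and 0.0195 m and horizontal distance between pack and charger below 0.0115 m and angle between pack's own z axis and vertical below 0.08 rad and value of joint tab below 0.0015 m and linear speed of pack below 0.02 m/s); the robot touches nothing.
It fails at once if the battery was yanked or jammed against the lamp (over 45 N) (contact force between pack and lamp above 45 N).
It fails at once if the battery was forced against the charger (over 30 N) (contact force between pack and charger above 30 N).
It fails at once if the tab was crushed (over 60 N) (contact force between tab and the fingers above 60 N).
It fails at once if a bystander was disturbed (moved over 30 mm) (distance of any of nozzle, pliers, caliper, bead_jar from where it was at the start of the episode above 0.03 m).
It also fails if it takes over 70 s, if anything falls off the work surface, if the arm or the gripper's body presses on something with over 40 N, if the wrist force passes 120 N, or if a joint passes its speed limit or range.

## Working session

There is one attempt and no reset: what is moved stays moved. The work goes in short steps, Python scripts to look and compute and a tool call to move; the robot and the scene stay as the last step left them, time stands still between calls to the robot, and variables do not carry over. Pictures are saved under pics/ and viewed, at most 10 in all, crops included, and the job is handed in when it is done.

Besides the shell and the picture viewer there is one more tool, called after ">>>" as name(argument=value, ...) on one line, values as JSON. arm_command: Moves the arm, as the interface text tells. Its arguments: {"type":"object","properties":{"moves":{"type":"array"},"fingers":{"type":"number"},"squeeze":{"type":"number"}},"required":["moves"]}

```bash
mkdir -p pics; ls; python3 - <<'E'
from bench import r
import cv2,json
for n in ["side","top"]:
    im=r.camera(n); cv2.imwrite(f"pics/{n}0.png",im[:,:,::-1]); print(n,r.camera_info(n))
s=r.read_state();print(s)
E
```

```text
pics
side {'fx': 395.8535748214143, 'fy': 395.8535748214143, 'cx': 329.43488161620996, 'cy': 202.04303046270755, 'origin': array([0.48236548, 0.69853699, 0.62234521]), 'attitude': array([-0.02796003,  0.45452789,  0.8891551 , -0.04500938])}
top {'fx': 508.2865079241724, 'fy': 508.2865079241724, 'cx': 319.40315404397114, 'cy': 201.36233174135987, 'origin': array([ 0.43053264, -0.06921225,  1.33884814]), 'attitude': array([ 0.02375416, -0.03297719, -0.69705711,  0.71586286])}
{'time': 0.1, 'joint_positions': array([-1.3185916 ,  0.33278615, -0.06467891,  1.46083912,  0.02161098,
        1.34989774, -0.08849583]), 'joint_vel': array([ 0.0014169 , -0.00120195,  0.00125944, -0.00267554,  0.00035685,
        0.00163315,  0.00020929]), 'joint_torque': array([ 1.47636474e-03, -6.24550653e+01,  2.48011487e-02, -3.90715671e+01,
       -6.13726722e-02,  3.66670545e-02,  6.53935581e-05]), 'ee_pos': array([0.1695267 , 0.60121937, 0.22185621]), 'eef_rot': array([ 1.36967686e-01,  9.90575324e-01, -6.15514731e-04, -4.81859461e-05]), 'ft_force': array([0.48706408, 0.28763799, 0.01745691]), 'torque': array([ 0.00609477, -0.01425143, -0.01606594]), 'grip_force': 0.0, 'width': 0.08705557383269902}
```

View pics/top0.png

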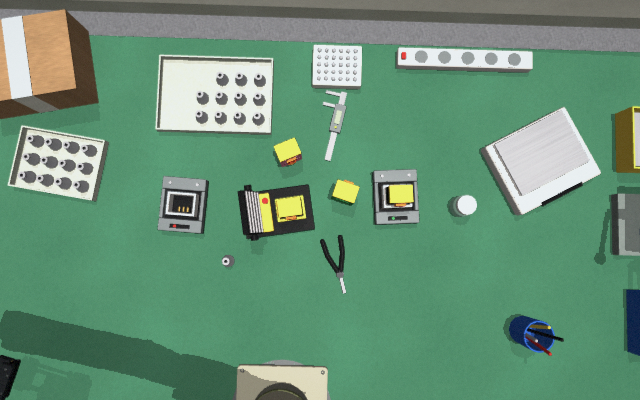

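View pics/side0.png

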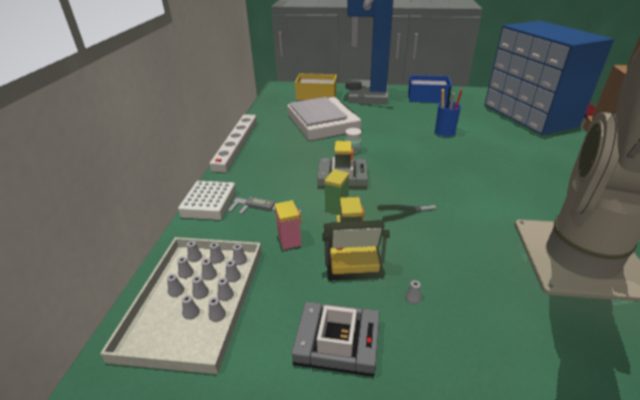

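Top view: the empty charger (red light) is at (183,205). There are four yellow-topped candidates:
- (290,208) sits in the lamp's black/yellow base, so it is the pack.
- (288,152) is the pink look-alike.
- (346,191) is the green look-alike.
- (400,195) is in the full charger.

I'll measure these and confirm with a crop.

```bash
cat > h.py <<'E'
import numpy as np,cv2
from bench import r
from scipy.spatial.transform import Rotation as R
def ray(ci,p):
    p=np.atleast_2d(np.asarray(p,float))
    d=np.c_[(p[:,0]-ci["cx"])/ci["fx"],-(p[:,1]-ci["cy"])/ci["fy"],-np.ones(len(p))]
    return R.from_quat(ci["attitude"]).apply(d)
def plane(ci,p,z):
    d=ray(ci,p);o=np.array(ci["origin"]);return o+d*((z-o[2])/d[:,2])[:,None]
def proj(ci,P):
    q=R.from_quat(ci["attitude"]).inv().apply(np.atleast_2d(P)-ci["origin"])
    return np.c_[ci["cx"]+ci["fx"]*q[:,0]/-q[:,2],ci["cy"]-ci["fy"]*q[:,1]/-q[:,2]]
def rect(P):
    """centre, sides, angle of long side (deg) of min-area rect of world points (m)"""
    c,s,a=cv2.minAreaRect((P[:,:2]*1000).astype(np.float32))
    return np.round(c,1),np.round(s,1),round(a,1)
E
python3 - <<'E'
from h import *
print(r.camera_info("top").keys())
ci=r.camera_info("top");im=cv2.imread("pics/top0.png")
hsv=cv2.cvtColor(im,cv2.COLOR_BGR2HSV)
m=cv2.inRange(hsv,(22,120,120),(36,255,255))
cs,_=cv2.findContours(m[130:240,150:430],cv2.RETR_EXTERNAL,cv2.CHAIN_APPROX_NONE,offset=(150,130))
for c in cs:
    if cv2.contourArea(c)>60:
        print(cv2.boundingRect(c),rect(plane(ci,c[:,0],.106)))
# charger outline: grey block top z=.036
g=cv2.inRange(hsv,(0,0,60),(180,50,200))
cs,_=cv2.findContours(g[170:240,140:220],cv2.RETR_EXTERNAL,cv2.CHAIN_APPROX_NONE,offset=(140,170))
c=max(cs,key=cv2.contourArea);print("charger",cv2.boundingRect(c),rect(plane(ci,c[:,0],.036)))
cv2.imwrite("pics/c1.png",cv2.resize(im[130:250,150:350],None,fx=4,fy=4,interpolation=cv2.INTER_CUBIC))
E
```

```text
dict_keys(['fx', 'fy', 'cx', 'cy', 'origin', 'attitude'])
(275, 195, 31, 27) (array([511.1, -13.2]), array([57.2, 70. ]), 9.7)
(259, 193, 15, 39) (array([500.3,  44.8]), array([93.5, 24.9]), 9.6)
(389, 185, 25, 18) (array([ 554.6, -282.7]), array([41.7, 58.6]), 1.6)
(332, 180, 28, 23) (array([ 558.6, -147.1]), array([57.1, 45.8]), 73.0)
(274, 138, 27, 24) (array([655.9,  -1.1]), array([43.3, 57.4]), 23.8)
charger (158, 176, 49, 57) (array([518.7, 267.3]), array([111.6, 138.9]), 86.8)
```

View pics/c1.png

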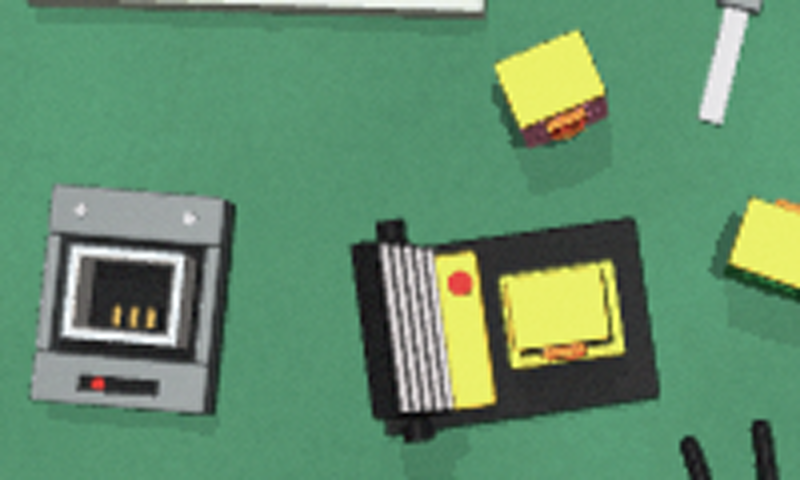

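The crop confirms it: the pack sits in the lamp base at crop (558,305), with its orange tab facing the robot (-x). The empty charger has its red light at (97,383), so its front also faces the robot. I'll turn, then go over the charger for a close look.

>>> arm_command(moves=[0, 0, -0.4, 6.5, 0, 0, -0.4, 6.5, 0, 0, -0.4, 6.5, 0, 0, -0.4, 6.5, 0, 0, -0.4, 6.5, 0, 0, -0.4, 6.5, 0, 0, -0.4, 6.5, 0, 0, -0.4, 6.5, 0, 0, -0.4, 6.5, 0, 0, -0.4, 6.5, 0, 0, -0.4, 6.5, 0, 0, -0.4, 6.5], fingers=100)

```text
time: 1.1
ee_pos: [0.1695, 0.6014, 0.2703]
eef_rot: [0.732, 0.682, -0.0, 0.0]
ft_force: [-0.7, -0.4, 0.6]
width: 0.087
grip_force: 0.0
```

>>> arm_command(moves=[-2, 2.4, 0, 0, -2, 2.4, 0, 0, -2, 2.4, 0, 0, -2, 2.4, 0, 0, -2, 2.4, 0, 0, -2, 2.4, 0, 0, -2, 2.4, 0, 0, -2, 2.4, 0, 0, -2, 2.4, 0, 0, -2, 2.4, 0, 0, -2, 2.4, 0, 0, -2, 2.4, 0, 0])

```text
time: 2.1
ee_pos: [0.442, 0.342, 0.2703]
eef_rot: [0.73, 0.684, -0.0, -0.0]
ft_force: [0.5, 0.3, -0.4]
width: 0.0873
grip_force: 0.0
```

>>> arm_command(moves=[-2, 2.4, 0, 0, -2, 2.4, 0, 0, -2, 2.4, 0, 0, -1.4, 0.6, 0, 0, 0, 0, 0, 0, 0, 0, 0, 0, 0, 0, 0, 0, 0, 0, 0, 0])

```text
time: 2.77
ee_pos: [0.5134, 0.2658, 0.2703]
eef_rot: [0.729, 0.684, -0.0, -0.0]
ft_force: [0.1, -0.1, -0.1]
width: 0.087
grip_force: 0.0
```

```bash
python3 - <<'E'
from h import *
s=r.read_state();print(s["time"],s["ee_pos"],s["eef_rot"],s["joint_positions"])
ci=r.camera_info("wrist");im=r.camera("wrist");cv2.imwrite("pics/w1.png",im[:,:,::-1])
print(ci,R.from_quat(ci["attitude"]).as_matrix().round(3))
np.save("w1.npy",ci,allow_pickle=True)
E
```

```text
2.7667 [0.5133963  0.26578478 0.27034851] [ 7.29054285e-01  6.84455787e-01 -1.08848424e-04 -3.37237148e-04] [-0.91669723  0.20973186  0.42615139  1.53723776 -0.08784888  1.41388403
 -0.54811139]
{'fx': 315.0846255975987, 'fy': 315.0846255975987, 'cx': 326.99858608128557, 'cy': 197.64071700669177, 'origin': array([0.51972887, 0.34274915, 0.43173851]), 'attitude': array([-0.13953564,  0.00465084, -0.03090955,  0.98972358])} [[ 0.998  0.06   0.018]
 [-0.062  0.959  0.276]
 [-0.001 -0.276  0.961]]
```

View pics/w1.png

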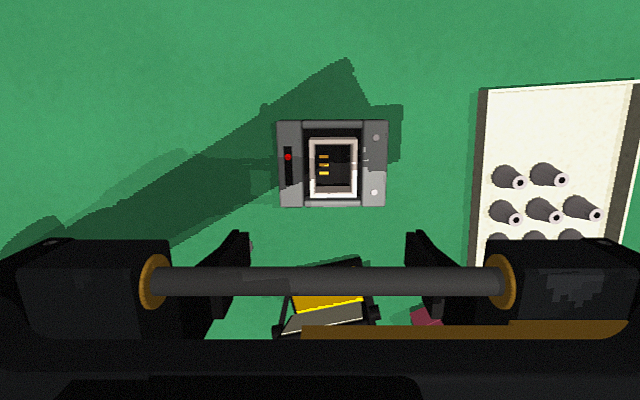

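The wrist view shows the charger at (332,163), its white cup rim at about (333,167) and the red light at (288,156). I'll measure the block and the cup rim.

```bash
python3 - <<'E'
from h import *
ci=np.load("w1.npy",allow_pickle=True).item()
im=cv2.imread("pics/w1.png");hsv=cv2.cvtColor(im,cv2.COLOR_BGR2HSV)
x0,y0=268,112
g=255-cv2.inRange(hsv,(40,90,0),(85,255,255))
sub=g[y0:215,x0:396]; 
b=cv2.inRange(hsv,(0,0,60),(180,60,255))[y0:215,x0:396]
cs,_=cv2.findContours(b,cv2.RETR_EXTERNAL,cv2.CHAIN_APPROX_NONE,offset=(x0,y0))
for c in sorted(cs,key=cv2.contourArea)[-3:]:
    print("blk",cv2.boundingRect(c),rect(plane(ci,c[:,0],.036)))
w=cv2.inRange(hsv,(0,0,185),(180,60,255))[y0:215,x0:396]
cs,h=cv2.findContours(w,cv2.RETR_CCOMP,cv2.CHAIN_APPROX_NONE,offset=(x0,y0))
for c in cs:
    if cv2.contourArea(c)>100: print("cup",cv2.boundingRect(c),cv2.contourArea(c),rect(plane(ci,c[:,0],.052)))
cv2.imwrite("pics/c2.png",cv2.resize(im[y0:215,x0:396],None,fx=6,fy=5.8,interpolation=cv2.INTER_CUBIC))
E
```

```text
blk (276, 120, 113, 87) (array([521.3, 272.1]), array([110.2, 138.9]), 86.6)
cup (310, 140, 47, 58) 541.0 (array([522.4, 269.3]), array([70.6, 57.6]), 86.4)
```

View pics/c2.png

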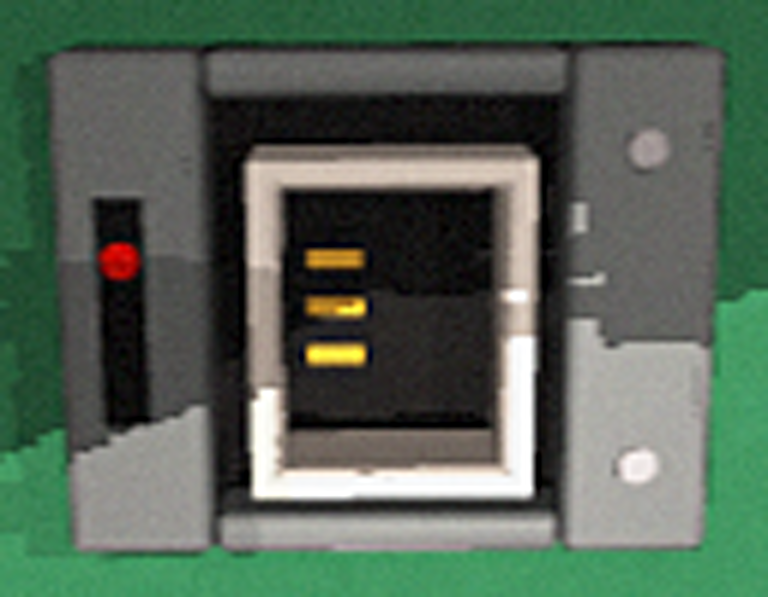

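The cup centre is near (0.522, 0.269), yaw about -3.6°, which is well resolved. Next I'll go over the lamp.

>>> arm_command(moves=[0, 0, 0, -6.6, 0, 0, 0, -6.7, -2.75, -0.5, 0, 0, -2.75, -0.5, 0, 0, -2.75, -0.5, 0, 0, -2.75, -0.5, 0, 0, -2.75, -0.5, 0, 0, -2.75, -0.5, 0, 0, -2.75, -0.5, 0, 0, -2.75, -0.5, 0, 0, -2.75, -0.5, 0, 0, -2.75, -0.5, 0, 0])

```text
time: 3.82
ee_pos: [0.5104, -0.0155, 0.2707]
eef_rot: [0.645, 0.764, 0.0, -0.0]
ft_force: [0.0, -0.4, 0.7]
width: 0.087
grip_force: 0.0
```

>>> arm_command(moves=[0, 0, 0, 0, 0, 0, 0, 0, 0, 0, 0, 0])

```text
time: 4.07
ee_pos: [0.5107, -0.0138, 0.2705]
eef_rot: [0.645, 0.764, 0.0, -0.0]
ft_force: [0.1, -0.3, 0.5]
width: 0.0868
grip_force: 0.0
```

```bash
python3 - <<'E'
from h import *
s=r.read_state();print(s["time"],s["ee_pos"],s["eef_rot"])
ci=r.camera_info("wrist");im=r.camera("wrist")[:,:,::-1].copy();cv2.imwrite("pics/w2.png",im)
np.save("w2.npy",ci,allow_pickle=True)
print(proj(ci,[[.511,-.013,.106]]))
u,v=map(int,proj(ci,[[.511,-.013,.106]])[0])
cv2.imwrite("pics/c3.png",cv2.resize(im[max(0,v-75):v+75,u-100:u+100],None,fx=4,fy=4,interpolation=cv2.INTER_CUBIC));print(u-100,v-75)
# top camera cup check
ct=r.camera_info("top");t=cv2.imread("pics/top0.png");h=cv2.cvtColor(t,cv2.COLOR_BGR2HSV)
w=cv2.inRange(h,(0,0,200),(180,60,255))[186:222,158:205]
cs,_=cv2.findContours(w,cv2.RETR_EXTERNAL,cv2.CHAIN_APPROX_NONE,offset=(158,186));c=max(cs,key=cv2.contourArea)
print("cup top",cv2.boundingRect(c),rect(plane(ct,c[:,0],.052)))
E
```

```text
4.0667 [ 0.5106525  -0.01380832  0.27053763] [ 6.45173847e-01  7.64035747e-01  2.38550282e-04 -1.67568141e-04]
[[325.84643205 181.65223661]]
225 106
cup top (166, 192, 30, 24) (array([519.5, 266.8]), array([71.3, 57.2]), 86.9)
```

View pics/c3.png

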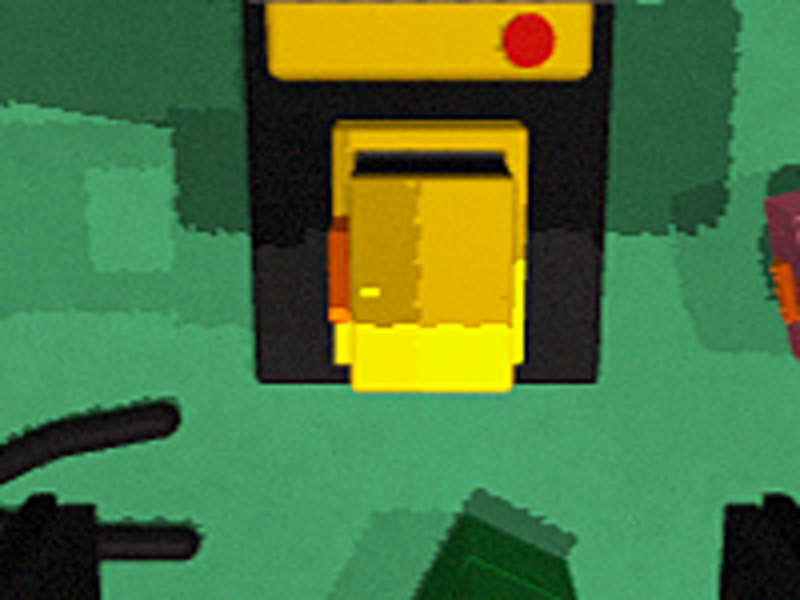

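The close view shows the pack's yellow top spanning crop x 350–513 and y 177–390, with the orange button on the left (-x) side. The tool yaw matches the pack.

```bash
python3 - <<'E'
from h import *
ci=np.load("w2.npy",allow_pickle=True).item()
k=np.array([[350,177],[513,177],[513,390],[352,390]])/4+[225,106]-.4
P=plane(ci,k,.106);print(P.round(4),P.mean(0),rect(P))
k=np.array([[332,121],[528,121]])/4+[225,106]-.4; print("rim back",plane(ci,k,.05).round(4))
e=(P[1]+P[2]-P[0]-P[3])/2;print("yaw",np.degrees(np.arctan2(e[1],e[0])), np.linalg.norm(e), np.degrees(np.arctan2(*( -(P[0]-P[3])[:1]),(P[0]-P[3])[1])))
s=r.read_state();M=R.from_quat(s["eef_rot"]).as_matrix();print("tool y heading",np.degrees(np.arctan2(M[1,1],M[0,1])))
print("delta tool cm",M.T@(P.mean(0)-s["ee_pos"])*100)
E
```

```text
[[ 0.4914  0.0178  0.106 ]
 [ 0.5328  0.0248  0.106 ]
 [ 0.5438 -0.0316  0.106 ]
 [ 0.5008 -0.0389  0.106 ]] [ 0.51721523 -0.00694801  0.106     ] (array([517.5,  -6.9]), array([43.5, 57.4]), 9.7)
rim back [[0.4822 0.0257 0.05  ]
 [0.5398 0.0355 0.05  ]]
yaw 9.669467292888667 0.04278294319030133 9.461824980713272
tool y heading 9.689949582765529
delta tool cm [ 0.52145739  0.75824657 16.44466028]
```

>>> arm_command(moves=[0.25, 0.35, 0, 0, 0.25, 0.4, 0, 0, 0, 0, 2.5, 0, 0, 0, 2.5, 0, 0, 0, 2.5, 0, 0, 0, 2.5, 0, 0, 0, 2, 0, 0, 0, 0, 0, 0, 0, 0, 0, 0, 0, 0, 0])

```text
time: 4.95
ee_pos: [0.5181, -0.0085, 0.1518]
eef_rot: [0.646, 0.764, 0.0, 0.0]
ft_force: [-0.3, 0.3, 0.8]
width: 0.087
grip_force: 0.0
```

```bash
python3 - <<'E'
from h import *
s=r.read_state();print(s["time"],s["ee_pos"],s["ft_force"])
ci=r.camera_info("wrist");im=r.camera("wrist")[:,:,::-1].copy();cv2.imwrite("pics/w3.png",im)
np.save("w3.npy",ci,allow_pickle=True)
E
```

```text
4.95 [ 0.51805739 -0.00852905  0.15175667] [-0.34803816  0.28646416  0.79875423]
```

View pics/w3.png

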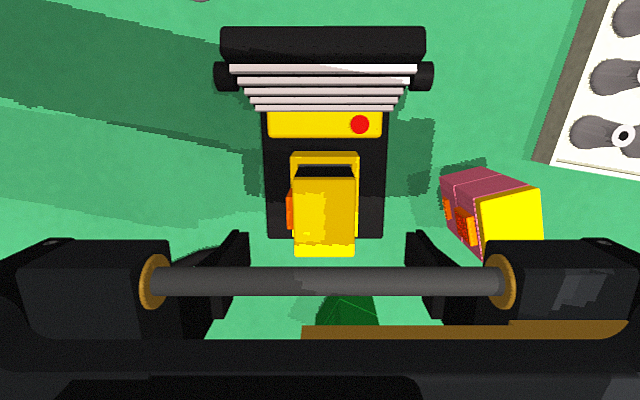

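```bash
python3 - <<'E'
from h import *
ci=np.load("w3.npy",allow_pickle=True).item()
im=cv2.imread("pics/w3.png");hsv=cv2.cvtColor(im,cv2.COLOR_BGR2HSV)
for row in (200,215,230,248):
    m=np.where(cv2.inRange(hsv[row:row+1,280:370],(20,120,90),(36,255,255))[0])[0]+280;print(row,m.min(),m.max(), end="; ")
k=np.array([[293.5,178],[355,178],[355,256.5],[294,256.5]])-.5
P=plane(ci,k,.106);s=r.read_state();M=R.from_quat(s["eef_rot"]).as_matrix()
print(rect(P),"delta",M.T@(P.mean(0)-s["ee_pos"])*100)
print("finger mid px -> at z .16", M.T@(plane(ci,[[327,240]],.16)[0]-s["ee_pos"])*100, "tcp px",proj(ci,s["ee_pos"]))
E
```

```text
200 293 358; 215 293 357; 230 292 357; 248 294 354; (array([517.3,  -6.3]), array([44.1, 58. ]), 9.6) delta [ 0.23978143 -0.07142975  4.60266395]
finger mid px -> at z .16 [ 0.96804109  0.15011523 -0.79680037] tcp px [[324.31567131 250.20542569]]
```

Fingers (inner faces at x ≈ 249 and 406) straddle the pack top (294–355). I'll trim slightly and descend.

>>> arm_command(moves=[0.2, -0.1, 0, 0, 0, 0, 1.5, 0, 0, 0, 1.5, 0, 0, 0, 1.5, 0, 0, 0, 1.5, 0, 0, 0, 1.2, 0, 0, 0, 1, 0, 0, 0, 0.9, 0, 0, 0, 0, 0, 0, 0, 0, 0])

```text
time: 5.83
ee_pos: [0.5159, -0.0072, 0.0596]
eef_rot: [0.646, 0.764, -0.0, -0.0]
ft_force: [-0.5, -0.9, 0.3]
width: 0.0869
grip_force: 0.0
```

>>> arm_command(moves=[0, 0, 0, 0, 0, 0, 0, 0, 0, 0, 0, 0, 0, 0, 0, 0, 0, 0, 0, 0, 0, 0, 0, 0], fingers=40, squeeze=12)

```text
time: 6.33
ee_pos: [0.5158, -0.0071, 0.0596]
eef_rot: [0.646, 0.764, 0.0, -0.0]
ft_force: [-1.6, -0.6, 2.1]
width: 0.0547
grip_force: 1.0
```

>>> arm_command(moves=[0, 0, 0, 0, 0, 0, 0, 0, 0, 0, 0, 0, 0, 0, 0, 0])

```text
time: 6.67
ee_pos: [0.5158, -0.0072, 0.0595]
eef_rot: [0.646, 0.764, -0.0, -0.0]
ft_force: [-0.8, -0.2, 0.7]
width: 0.0445
grip_force: 12.0
```

The tab is fully in (width 44.5 mm) and the side force is near zero. I'll lift gently.

>>> arm_command(moves=[0, 0, 0, 0, 0, 0, 0, 0, 0, 0, -0.15, 0, 0, 0, -0.2, 0, 0, 0, -0.3, 0, 0, 0, -0.3, 0], squeeze=22)

```text
time: 7.17
ee_pos: [0.5159, -0.0071, 0.0692]
eef_rot: [0.646, 0.764, -0.0, -0.0]
ft_force: [0.6, -1.1, -2.4]
width: 0.0441
grip_force: 22.0
```

>>> arm_command(moves=[0, 0, -0.5, 0, 0, 0, -0.6, 0, 0, 0, -0.6, 0, 0, 0, -0.6, 0, 0, 0, -0.6, 0, 0, 0, -0.8, 0, 0, 0, -0.8, 0])

```text
time: 7.75
ee_pos: [0.5158, -0.0072, 0.1148]
eef_rot: [0.646, 0.764, 0.0, -0.0]
ft_force: [0.6, -0.0, -2.3]
width: 0.0446
grip_force: 22.0
```

>>> arm_command(moves=[0, 0, -1.5, 0, 0, 0, -2, 0, 0, 0, -2.3, 0, 0, 0, -2.2, 0, 0, 0, -2, 0, 0, 0, -1.5, 0, 0, 0, -0.5, 0, 0, 0, 0, 4.4, 0, 0, 0, 4.4, 0, 0, 0, 4.4])

```text
time: 8.58
ee_pos: [0.5156, -0.0072, 0.2338]
eef_rot: [0.731, 0.683, -0.0, -0.0]
ft_force: [0.0, 0.3, -1.2]
width: 0.0445
grip_force: 22.0
```

>>> arm_command(moves=[1.2, -0.1, 0, 0, 2.2, -0.1, 0, 0, 2.8, -0.1, 0, 0, 2.8, -0.1, 0, 0, 2.8, -0.1, 0, 0, 2.8, -0.1, 0, 0, 2.8, -0.1, 0, 0, 2.8, -0.1, 0, 0, 2.8, -0.1, 0, 0, 2.2, -0.1, 0, 0, 1.5, -0.1, 0, 0, 0.8, -0.1, 0, 0])

```text
time: 9.58
ee_pos: [0.5204, 0.2708, 0.2333]
eef_rot: [0.728, 0.686, -0.0, -0.0]
ft_force: [-0.3, -0.4, -2.6]
width: 0.0439
grip_force: 22.0
```

>>> arm_command(moves=[0, 0, 1, 0, 0, 0, 2, 0, 0, 0, 2, 0, 0, 0, 1, 0, 0, 0, 0, 0, 0, 0, 0, 0, 0, 0, 0, 0])

```text
time: 10.17
ee_pos: [0.522, 0.2677, 0.1751]
eef_rot: [0.729, 0.684, 0.001, 0.0]
ft_force: [-0.4, -0.1, -1.9]
width: 0.0444
grip_force: 22.0
```

```bash
python3 - <<'E'
from h import *
s=r.read_state();M=R.from_quat(s["eef_rot"]).as_matrix();print(s["time"],s["ee_pos"],s["ft_force"],"hd",np.degrees(np.arctan2(M[1,1],M[0,1])),M[:,2])
print("delta",M.T@(np.array([.5209,.2687,s["ee_pos"][2]])-s["ee_pos"])*100)
ci=r.camera_info("wrist");im=r.camera("wrist")[:,:,::-1].copy();cv2.imwrite("pics/w4.png",im)
np.save("w4.npy",ci,allow_pickle=True)
cv2.imwrite("pics/c4.png",cv2.resize(im[80:280,200:450],None,fx=3,fy=3,interpolation=cv2.INTER_CUBIC))
E
```

```text
10.1667 [0.52203947 0.26772721 0.17514562] [-0.38278168 -0.06478787 -1.91113007] hd -3.6810432874308767 [ 1.24712454e-03  8.11652721e-04 -9.99998893e-01]
delta [ 8.97627900e-02 -1.19957374e-01 -6.31493301e-05]
```

View pics/c4.png

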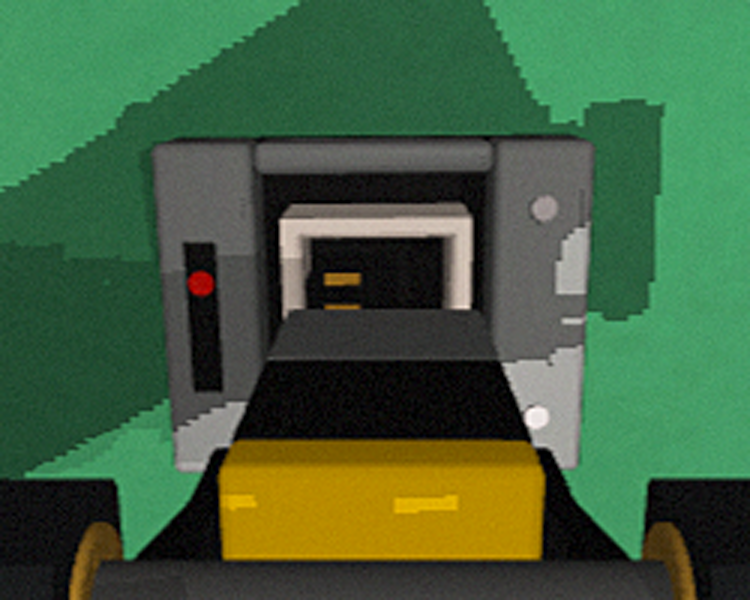

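The crop shows the pack's bottom edge (crop y≈310, x 284–484) and the cup rim (outer edge y≈217, x 281–472) in one view, so the offset can be measured directly.

```bash
python3 - <<'E'
from h import *
ci=np.load("w4.npy",allow_pickle=True).item();s=r.read_state();M=R.from_quat(s["eef_rot"]).as_matrix()
f=lambda k,z:((plane(ci,np.array(k)/3+[200,80]-.3,z)-s["ee_pos"])@M*1000).round(1)
zb=s["ee_pos"][2]-.0455
b=f([[284,310],[484,310]],zb);print("pack bottom edge",b)
t=f([[222,447],[542,447]],zb+.092);print("pack top edge",t)
o=f([[281,217],[472,217]],.052);print("cup outer +y edge",o)
i=f([[305,236],[446,236]],.052);print("cup inner",i)
E
```

```text
pack bottom edge [[ 27.7 -20.7  45.5]
 [ 27.7  24.3  45.6]]
pack top edge [[ 31.4 -19.4 -46.5]
 [ 31.4  22.2 -46.4]]
cup outer +y edge [[ 37.8 -29.  123.3]
 [ 37.8  28.4 123.4]]
cup inner [[ 32.  -21.9 123.4]
 [ 32.   20.7 123.4]]
```

>>> arm_command(moves=[0.16, -0.17, 0, 0, 0, 0, 1.2, 0, 0, 0, 1.5, 0, 0, 0, 1.5, 0, 0, 0, 1.2, 0, 0, 0, 0.9, 0, 0, 0, 0, 0, 0, 0, 0, 0, 0, 0, 0, 0])

```text
time: 10.97
ee_pos: [0.5202, 0.27, 0.1117]
eef_rot: [0.729, 0.684, 0.001, 0.0]
ft_force: [0.9, 0.5, -2.6]
width: 0.0445
grip_force: 22.0
```

```bash
python3 - <<'E'
from h import *
s=r.read_state();M=R.from_quat(s["eef_rot"]).as_matrix();print(s["time"],s["ee_pos"],s["ft_force"],"hd",np.degrees(np.arctan2(M[1,1],M[0,1])))
ci=r.camera_info("wrist");im=r.camera("wrist")[:,:,::-1].copy();cv2.imwrite("pics/w5.png",im)
np.save("w5.npy",ci,allow_pickle=True);np.save("s5.npy",s,allow_pickle=True)
cv2.imwrite("pics/c5.png",cv2.resize(im[90:230,230:430],None,fx=4,fy=4,interpolation=cv2.INTER_CUBIC))
E
```

```text
10.9667 [0.52024778 0.26997065 0.11173879] [ 0.88115859  0.46829234 -2.58258627] hd -3.647390114435382
```

View pics/c5.png

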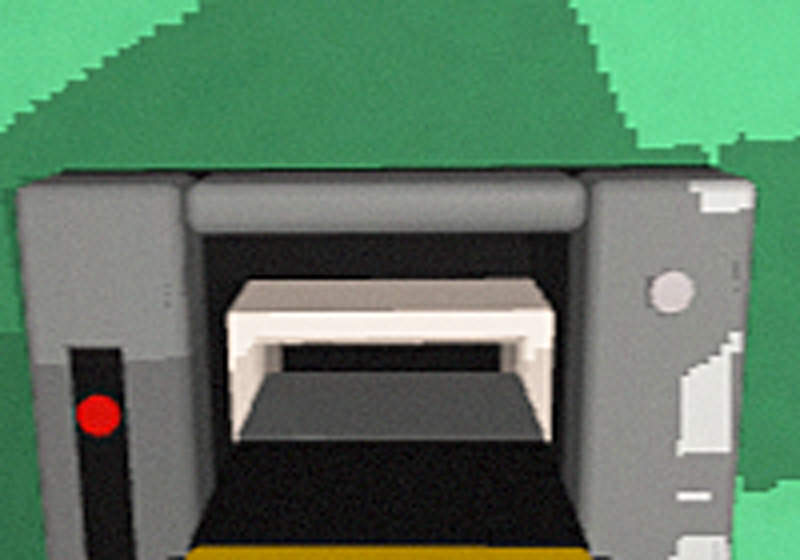

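The view shows the pack's bottom edge at crop y≈373, x 265–520, and the cup's outer +y rim edge at y≈312, x 228–555.

```bash
python3 - <<'E'
from h import *
ci=np.load("w5.npy",allow_pickle=True).item();s=np.load("s5.npy",allow_pickle=True).item();M=R.from_quat(s["eef_rot"]).as_matrix()
f=lambda k,z:((plane(ci,np.array(k)/4+[230,90]-.4,z)-s["ee_pos"])@M*1000).round(1)
zb=s["ee_pos"][2]-.0455
print("pack bottom edge",f([[265,373],[520,373]],zb)); print("pack top edge",f([[187,547],[590,547]],zb+.092))
print("cup outer +y",f([[228,312],[555,312]],.052)); print("cup inner",f([[252,343],[534,343]],.052))
im=cv2.imread("pics/w5.png")
for row in (175,180,186,190): print(row,[int(v) for v in im[row,280:376].mean(1)])
E
```

```text
pack bottom edge [[ 28.  -19.6  45.5]
 [ 28.   23.4  45.5]]
pack top edge [[ 32.5 -18.3 -46.5]
 [ 32.5  20.9 -46.5]]
cup outer +y [[ 35.7 -27.3  59.7]
 [ 35.8  30.8  59.8]]
cup inner [[ 30.1 -23.2  59.7]
 [ 30.2  27.3  59.8]]
175 [68, 49, 24, 22, 20, 2, 33, 210, 248, 240, 238, 238, 242, 228, 214, 206, 199, 206, 205, 192, 173, 196, 206, 198, 199, 176, 144, 144, 143, 140, 150, 143, 141, 157, 169, 166, 169, 165, 168, 166, 168, 168, 167, 166, 163, 168, 172, 168, 167, 168, 169, 166, 165, 172, 186, 157, 114, 123, 118, 125, 117, 122, 117, 119, 120, 121, 120, 120, 123, 116, 120, 120, 124, 115, 128, 151, 162, 160, 158, 170, 185, 221, 239, 240, 239, 241, 248, 227, 89, 3, 19, 36, 59, 63, 60, 61]
180 [66, 53, 34, 15, 16, 21, 0, 215, 242, 206, 209, 208, 212, 199, 182, 170, 132, 110, 125, 112, 63, 11, 18, 25, 21, 26, 22, 26, 20, 25, 15, 19, 20, 22, 19, 13, 23, 24, 19, 11, 20, 22, 16, 27, 23, 22, 23, 22, 17, 25, 22, 19, 20, 19, 23, 24, 25, 19, 25, 18, 25, 23, 18, 19, 19, 16, 19, 13, 17, 24, 17, 19, 14, 10, 17, 90, 127, 115, 107, 155, 183, 197, 214, 215, 206, 207, 218, 185, 70, 6, 16, 35, 58, 63, 57, 64]
186 [64, 59, 39, 4, 11, 15, 0, 116, 202, 216, 207, 207, 212, 214, 167, 83, 70, 74, 76, 75, 73, 71, 66, 72, 76, 78, 77, 74, 70, 79, 70, 72, 72, 78, 72, 73, 73, 76, 73, 79, 73, 71, 74, 73, 70, 68, 68, 70, 71, 72, 73, 69, 74, 74, 73, 74, 76, 74, 73, 74, 74, 76, 75, 77, 74, 78, 76, 74, 76, 75, 74, 74, 70, 73, 73, 78, 76, 74, 73, 69, 68, 172, 218, 213, 211, 212, 225, 167, 30, 7, 18, 47, 59, 63, 58, 68]
190 [62, 68, 46, 16, 15, 23, 1, 69, 178, 221, 213, 222, 182, 85, 66, 72, 82, 73, 79, 69, 77, 79, 72, 71, 80, 73, 75, 74, 71, 71, 70, 72, 75, 72, 71, 74, 76, 74, 75, 77, 77, 76, 73, 78, 73, 72, 73, 73, 74, 76, 73, 77, 74, 74, 76, 81, 78, 75, 72, 74, 72, 73, 72, 68, 70, 76, 73, 77, 78, 71, 76, 78, 67, 75, 71, 74, 75, 73, 80, 75, 79, 65, 118, 198, 213, 216, 223, 173, 30, 13, 22, 51, 67, 59, 60, 73]
```

The pack and cup are aligned within about 0.5 mm. I'll trim x by 0.5 mm and feel down.

>>> arm_command(moves=[0.05, 0, 0.3, 0, 0, 0, 0.4, 0, 0, 0, 0.4, 0, 0, 0, 0.2, 0, 0, 0, 0.1, 0, 0, 0, 0.1, 0, 0, 0, 0, 0])

```text
time: 11.6
ee_pos: [0.5198, 0.2702, 0.0959]
eef_rot: [0.729, 0.684, -0.0, -0.0]
ft_force: [-0.6, 0.2, -2.3]
width: 0.0444
grip_force: 22.0
```

>>> arm_command(moves=[0, 0, 0.1, 0, 0, 0, 0.1, 0, 0, 0, 0, 0])

```text
time: 11.85
ee_pos: [0.5198, 0.2702, 0.0939]
eef_rot: [0.729, 0.684, -0.0, -0.0]
ft_force: [-0.3, 0.1, -1.8]
width: 0.0441
grip_force: 22.0
```

It is past the lead-in with no force. I'll keep going down gently.

>>> arm_command(moves=[0, 0, 0.15, 0, 0, 0, 0.15, 0, 0, 0, 0.15, 0, 0, 0, 0.15, 0, 0, 0, 0, 0])

```text
time: 12.27
ee_pos: [0.5196, 0.2701, 0.0876]
eef_rot: [0.729, 0.684, -0.0, -0.0]
ft_force: [0.0, 0.0, -2.9]
width: 0.0441
grip_force: 22.0
```

>>> arm_command(moves=[0, 0, 0.15, 0, 0, 0, 0.15, 0, 0, 0, 0.15, 0, 0, 0, 0.15, 0, 0, 0, 0, 0])

```text
time: 12.68
ee_pos: [0.5196, 0.2702, 0.0816]
eef_rot: [0.729, 0.684, -0.0, -0.0]
ft_force: [-0.3, 0.4, -2.3]
width: 0.0444
grip_force: 22.0
```

>>> arm_command(moves=[0, 0, 0.15, 0, 0, 0, 0.15, 0, 0, 0, 0.15, 0, 0, 0, 0.15, 0, 0, 0, 0, 0])

```text
time: 13.1
ee_pos: [0.5196, 0.2702, 0.0757]
eef_rot: [0.729, 0.684, -0.0, -0.0]
ft_force: [-0.6, 0.1, -2.2]
width: 0.0441
grip_force: 22.0
```

>>> arm_command(moves=[0, 0, 0.15, 0, 0, 0, 0.15, 0, 0, 0, 0.15, 0, 0, 0, 0.15, 0, 0, 0, 0.15, 0, 0, 0, 0, 0])

```text
time: 13.6
ee_pos: [0.5197, 0.2702, 0.0682]
eef_rot: [0.729, 0.684, -0.0, -0.0]
ft_force: [0.4, 0.6, -1.9]
width: 0.044
grip_force: 22.0
```

>>> arm_command(moves=[0, 0, 0.1, 0, 0, 0, 0.1, 0, 0, 0, 0, 0])

```text
time: 13.85
ee_pos: [0.5197, 0.2702, 0.0663]
eef_rot: [0.729, 0.684, -0.0, -0.0]
ft_force: [0.5, -0.4, -2.2]
width: 0.0444
grip_force: 22.0
```

>>> arm_command(moves=[0, 0, 0.1, 0, 0, 0, 0, 0])

```text
time: 14.02
ee_pos: [0.5199, 0.2703, 0.0656]
eef_rot: [0.729, 0.684, 0.0, -0.0]
ft_force: [-0.1, -0.3, -1.0]
width: 0.0442
grip_force: 22.0
```

>>> arm_command(moves=[0, 0, 0.05, 0, 0, 0, 0, 0])

```text
time: 14.18
ee_pos: [0.5199, 0.2704, 0.0653]
eef_rot: [0.729, 0.684, 0.0, -0.0]
ft_force: [-0.9, -1.2, 1.6]
width: 0.0444
grip_force: 22.0
```

The contact plate is felt. I'll press on a little while still holding it.

>>> arm_command(moves=[0, 0, 0.1, 0, 0, 0, 0, 0])

```text
time: 14.35
ee_pos: [0.5199, 0.2703, 0.0642]
eef_rot: [0.729, 0.684, 0.0, -0.0]
ft_force: [-0.7, 0.2, 1.6]
width: 0.0441
grip_force: 22.0
```

>>> arm_command(moves=[0, 0, 0.08, 0, 0, 0, 0, 0])

```text
time: 14.52
ee_pos: [0.52, 0.2704, 0.0633]
eef_rot: [0.729, 0.684, 0.0, -0.0]
ft_force: [-0.2, -0.7, 2.1]
width: 0.0444
grip_force: 22.0
```

>>> arm_command(moves=[0, 0, 0.07, 0, 0, 0, 0, 0])

```text
time: 14.68
ee_pos: [0.5199, 0.2703, 0.0626]
eef_rot: [0.729, 0.684, 0.0, -0.0]
ft_force: [-0.5, -0.2, 3.1]
width: 0.0442
grip_force: 22.0
```

>>> arm_command(moves=[0, 0, 0, 0, 0, 0, 0, 0, 0, 0, 0, 0, 0, 0, 0, 0, 0, 0, 0, 0, 0, 0, 0, 0, 0, 0, 0, 0, 0, 0, 0, 0], fingers=100)

```text
time: 15.35
ee_pos: [0.5199, 0.2702, 0.0625]
eef_rot: [0.729, 0.684, 0.0, 0.0]
ft_force: [0.4, 0.0, -0.2]
width: 0.0848
grip_force: 0.0
```

>>> arm_command(moves=[0, 0, -0.5, 0, 0, 0, -1.2, 0, 0, 0, -1.5, 0, 0, 0, -1.5, 0, 0, 0, -1.5, 0, 0, 0, -1.5, 0, 0, 0, -1.3, 0, 0, 0, 0, 0, 0, 0, 0, 0])

```text
time: 16.1
ee_pos: [0.5203, 0.2705, 0.1538]
eef_rot: [0.729, 0.684, 0.001, 0.0]
ft_force: [0.5, -0.3, -0.3]
width: 0.0872
grip_force: 0.0
```

```bash
python3 - <<'E'
from h import *
s=r.read_state();print(s["time"],s["ee_pos"],s["ft_force"],s["width"])
im=r.camera("wrist")[:,:,::-1].copy();t=r.camera("top")[:,:,::-1]
a=cv2.resize(im[100:290,220:440],None,fx=3,fy=3,interpolation=cv2.INTER_CUBIC)
cv2.imwrite("pics/w6.png",a)
E
```

```text
16.1 [0.52033862 0.27047818 0.15376645] [ 0.49389513 -0.2588627  -0.28857993] 0.08724072355903421
```

View pics/w6.png

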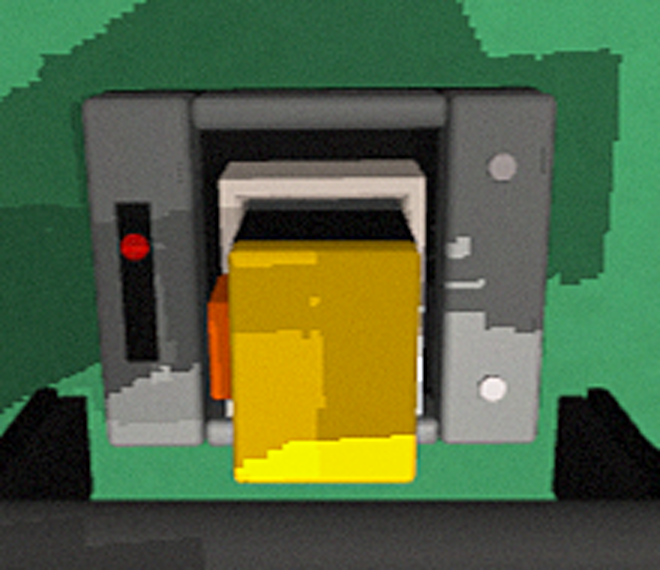

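The button stands out again, orange at crop x 208–230, so it looks latched. I'll confirm by touching the top with shut fingers, which also pushes it home.

>>> arm_command(moves=[0, 0, 0.6, 0, 0, 0, 0.6, 0, 0, 0, 0.6, 0, 0, 0, 0.6, 0, 0, 0, 0.6, 0, 0, 0, 0.4, 0, 0, 0, 0, 0, 0, 0, 0, 0, 0, 0, 0, 0, 0, 0, 0, 0, 0, 0, 0, 0, 0, 0, 0, 0], fingers=0)

```text
time: 17.2
ee_pos: [0.5199, 0.2703, 0.1188]
eef_rot: [0.729, 0.684, 0.0, -0.0]
ft_force: [0.2, 0.5, -0.6]
width: 0.0148
grip_force: 0.0
```

>>> arm_command(moves=[0, 0, 0.2, 0, 0, 0, 0.2, 0, 0, 0, 0.15, 0, 0, 0, 0, 0, 0, 0, 0, 0])

```text
time: 17.62
ee_pos: [0.5197, 0.2702, 0.1128]
eef_rot: [0.729, 0.684, -0.0, -0.0]
ft_force: [0.0, 0.0, -0.3]
width: 0.0009
grip_force: 0.0
```

>>> arm_command(moves=[0, 0, 0.1, 0, 0, 0, 0.1, 0, 0, 0, 0, 0])

```text
time: 17.87
ee_pos: [0.5197, 0.2702, 0.1108]
eef_rot: [0.729, 0.684, -0.0, -0.0]
ft_force: [0.4, 0.0, -0.4]
width: 0.001
grip_force: 0.0
```

>>> arm_command(moves=[0, 0, 0.1, 0, 0, 0, 0, 0])

```text
time: 18.03
ee_pos: [0.5201, 0.2703, 0.1102]
eef_rot: [0.729, 0.684, 0.0, 0.0]
ft_force: [1.1, 0.3, 2.5]
width: 0.0001
grip_force: 1.3
```

>>> arm_command(moves=[0, 0, 0.1, 0, 0, 0, 0, 0])

```text
time: 18.2
ee_pos: [0.5201, 0.2703, 0.1092]
eef_rot: [0.729, 0.684, 0.0, 0.0]
ft_force: [0.6, 0.6, 2.8]
width: 0.0007
grip_force: 1.6
```

The top was touched at 110 mm, so the underside is at about 18 mm, held by the latch. I'll retreat and check.

>>> arm_command(moves=[0, 0, -0.5, 0, 0, 0, -1.2, 0, 0, 0, -2, 0, 0, 0, -2, 0, 0, 0, -2, 0, 0, 0, -2, 0, 0, 0, -1, 0, 0, 0, 0, 0, 0, 0, 0, 0])

```text
time: 18.95
ee_pos: [0.5198, 0.2703, 0.2161]
eef_rot: [0.729, 0.684, 0.0, -0.0]
ft_force: [0.1, 0.3, 0.4]
width: 0.0005
grip_force: 0.0
```

```bash
python3 - <<'E'
from h import *
s=r.read_state();print(s["time"],s["ee_pos"],s["ft_force"]); print(r.close_job())
E
```

```text
18.95 [0.51981063 0.27031122 0.21608667] [0.12339742 0.32881926 0.4334194 ]
the job is handed in; nothing more can be done
None
```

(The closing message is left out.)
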